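# Set the stacked formers out on their bats

### The arm

A 6-joint arm with a two-finger parallel gripper is mounted at the origin on a cart in front of the work surface, level with it; the furniture and walls round the work are solid. World frame = base frame: x ahead of the robot, y to its left, z up, the work surface at z = 0. Lengths are in mm, angles in rad, forces in N, time in s.
With the tool pointing down it reaches from about 350 to 975 mm from the base axis. Payload 7.1 kg.
Tool frame: the origin (TCP) lies at the very end of the fingers, on their centre line; the grasp point (between the pads) lies 19 mm behind it (ctrl.grasp_offset is the distance from the TCP to the grasp point, in mm); z points along the fingers, y is the line along which they close (so a half turn about z gives the same grasp; the last joint's range is limited). The gripper opens to 88 mm and grips with 3 to 60 N. Pads are 20 mm wide; open, the fingers measure 115 mm over their backs; the gripper's body (75 mm by 178 mm) begins 61 mm behind the grasp point.
Start: joints at [1.303, 0.423, 1.63, -0, 1.089, -0.019], TCP at [153.869, 605.747, 222.675] pointing down, gripper open.
Joint ranges: [-3, 3], [-0.9, 2.11], [0.09, 2.58], [-1.31, 4.45], [0.11, 2.69], [-2.54, 2.54]. Speed limits (rad/s): [2.39, 2.39, 3.01, 3.14, 3.14, 3.14].

### API

Orientations are given as a rotation vector (axis times angle).
In Python, from workcell import ctrl, viewer, ticket, models gives the robot as it stands.
- The arm moves only by the tool play_rows, never from a script. Its arguments are lists of equal length, an entry for each row: "dp": the shift along the world's x, y, z in mm, a list of three; "yaw": the turn about the world's z in degrees. In form: {"dp": [[tx, ty, tz], ...], "yaw": [yaw, ...]}. A call has 1 to 8 rows; each row shifts and turns the commanded pose from where the row before left it; what a row does not reach is not made up. A row lasts 1/12 s, in which the tool goes at most 41.7 mm and 7.16 degrees, less where a joint would pass 70% of its speed; a pose out of reach is approached as far as the arm can. A call is refused whole if a number of a shift passes 41.7 or a number of a turn 7.16, either way. A call with a gripper value outside its range is refused whole. "gripper" is the closure, from 0 (fully open) to 1 (shut), set as the call begins (left out, the last holds). The fingers move at their own pace and stop on an object; the grip force is fixed at half the most. Time passes only in rows, so rows that do not move let the fingers close. It gives the time, the measured TCP pose, the force, the opening and the grip force at its end, in the units of the state.
- ctrl.get_obs(): the state, without advancing time (a new reading comes with each control period).
- viewer.get_image(name): name is "scene" or "side" or "wrist"; returns a dict with "pixels" (480x640x3 uint8, red, green, blue), "range_z" (480x640 float32, mm along the optical axis (not along the pixel's ray), 0 where there is no reading), "fx", "fy", "cx", "cy" (pixels), "T" (4x4, takes a point from camera to world coordinates); the wrist camera has in their place "hand_eye" (4x4, takes a point from camera to tool coordinates, whose origin is the TCP and whose axes are the flange's). Camera axes: x right, y up, looking along -z (the intrinsics and any distortion apply to the point x, -y, -z); pixel columns grow to the right and rows downward; lengths in mm; the calibration is good to about 2 mm. The wrist camera is an equidistant fisheye: a pixel r from the principal point sees the ray r / f radians off the axis. A picture is of the moment at which its call begins: read the wrist's pose just before it.
- ticket.close_job(): hands the job in; it is judged then, once.
Trained networks look in a picture, given as the dict that the camera call returned (one of the last four; its "shot" number tells which), for a name from the list of things; names that differ only in an ending like _2 or _b are one class to them, and where a whole thing is asked for, a point or a joint stands for the part that bears it (a point fixed in the world has none). Each returns a list of dicts, best first, with "conf" (0 to 1); they miss things now and then, are a little off and sometimes report something else, mostly with a low value. They report only what shows in the picture. A call takes as long as a camera call. They do not tell look-alikes from the thing itself.
- models.look_for(picture, name): "bbox" ([centre column, centre row, width, height] in pixels, round what is visible of it).
- models.landmark_of(picture, name): "location" ([column, row] in pixels: a listed point, or the origin of a listed thing).
The state is a dict: "t": time; "qpos": joint angles; "qvel": joint speeds; "joint_torque": joint torques, N m; "ee_pos": TCP position; "orientation": TCP orientation; "ft_force": force on the tool from outside, world axes, zero at the start; "moment": the same for the moment, N m; "width": finger opening in mm; "grasp_force": force on a finger pad.
Only numpy, scipy, OpenCV 4.12 (cv2) and the standard library are available. Lean on these libraries where they do the work, as an engineer would, in place of code of your own. Each camera call takes 0.05 s, during which the arm holds its last target. There are 200 camera calls.

### The job

Get the bench ready for slab work: take the stack of three wooden formers and the stamp apart and stand each piece upright in the middle of the plaster bat of its own outline (the stamp goes on the round bat), with the sides of each former lined up with the sides of its bat. Set the pieces down, do not drop them, and leave the glaze pot and the ring cutter where they are.

Things in the scene. Friction and masses are not known exactly. Their poses are not given: they have to be found in the camera images.
- stamp_center (a point): plain terracotta-coloured stamp, a waisted upright body 28 mm in diameter at its widest and 47 mm tall, standing on top of the stack; the point is its centre, half-way up (23.5 mm above its foot), z along it, up. It is round, its turn does not matter
- former_square_center (a point): square wooden former, 44 x 44 mm, 20 mm thick, third from the bottom of the stack, under the stamp; the point is the centre of the former, half-way up (10 mm above its underside), x and y square to its sides, z up
- former_hex_center (a point): hexagonal wooden former, 60 mm across flats (69 mm across corners), 20 mm thick, second from the bottom of the stack; the point is the centre of the former, half-way up (10 mm above its underside), x towards a corner, y square to two of the flats, z up
- former_oblong_center (a point): oblong wooden former, 100 mm along x, 64 mm along y, 20 mm thick, at the bottom of the stack, on the table; the point is the centre of the former, half-way up (10 mm above its underside), z up. The four pieces are stacked loosely, centres within about 5 mm of the one below, each turned a little differently; they weigh 20 to 130 g
- bat_round_top (a point): round plaster bat, 64 mm in diameter, 12 mm thick, fixed to the table; the point is the centre of its top face (z = 12 mm above the table)
- bat_square_top (a point): square plaster bat, 68 x 68 mm, 12 mm thick, fixed to the table; the point is the centre of its top face, x and y square to its sides
- bat_hex_top (a point): hexagonal plaster bat, 82 mm across flats, 12 mm thick, fixed to the table; the point is the centre of its top face, x towards a corner, y square to two of the flats
- bat_oblong_top (a point): oblong plaster bat, 110 mm along x, 80 mm along y, 12 mm thick, fixed to the table; the point is the centre of its top face
- glaze_pot_center (a point): bystander: small cream glaze pot with a black lid, 57 mm in diameter, 63 mm tall, standing on the table; the point is its centre, half-way up
- ring_cutter_center (a point): bystander: tan round cutter, 40 mm in diameter, 22 mm tall, standing on the table; the point is its centre, half-way up
Mind the look-alikes: they are no part of the job. What is shaped like the part that bears former_square_center but purple is not meant.

How it is judged:
By the outcome, as a careful person would: the job done as asked, in the order asked, and still so for the second after the job is handed in, with the robot touching nothing.
It also fails if it takes over 102 s, if anything falls off the work surface, if the arm or the gripper's body presses on something with over 40 N, if the wrist force passes 120 N, or if a joint passes its speed limit or range.

## Working session

There is one attempt and no reset: what is moved stays moved. The work goes in short steps, Python scripts to look and compute and a tool call to move; the robot and the scene stay as the last step left them, time stands still between calls to the robot, and variables do not carry over. Pictures are saved under pics/ and viewed, at most 14 in all, crops included, and the job is handed in when it is done.

Besides the shell and the picture viewer there is one more tool, called after "Call:" by a JSON object that holds its "api" and its "payload", one argument or row to a line. play_rows: Moves the arm, as the interface text tells. Its arguments: {"type":"object","properties":{"dp":{"type":"array"},"yaw":{"type":"array"},"gripper":{"type":"number"}},"required":["dp","yaw"]}

```bash
ls; mkdir -p pics
python3 - <<'E'
from workcell import ctrl,viewer
import cv2,numpy as np,pickle
o=ctrl.get_obs();print(o['t'],o['ee_pos'],o['orientation'],o['width'])
for n in('scene','side'):
    p=viewer.get_image(n);cv2.imwrite(f'pics/{n}0.png',p['pixels'][:,:,::-1]);pickle.dump(p,open(f'{n}0.pkl','wb'))
    print(n,p['fx'],p['cx'],p['cy'],np.round(p['T'],3).tolist(),[k for k in p])
E
```

```text
pics
0.0 [153.73613133 605.19924824 221.90143001] [-3.89754703e-01 -3.11712041e+00  2.41946348e-03] 87.39743477786558
scene 583.3282930783164 316.301656429704 233.83209736644457 [[0.811, 0.432, -0.395, 172.5], [-0.585, 0.582, -0.565, -374.136], [-0.014, 0.689, 0.724, 912.708], [0.0, 0.0, 0.0, 1.0]] ['pixels', 'range_z', 'fx', 'fy', 'cx', 'cy', 'T', 'shot']
side 446.021895881427 322.6741796491173 239.45429925878238 [[-0.967, 0.134, -0.217, 432.769], [-0.255, -0.556, 0.792, 924.428], [-0.015, 0.821, 0.571, 569.727], [0.0, 0.0, 0.0, 1.0]] ['pixels', 'range_z', 'fx', 'fy', 'cx', 'cy', 'T', 'shot']
```

View pics/scene0.png

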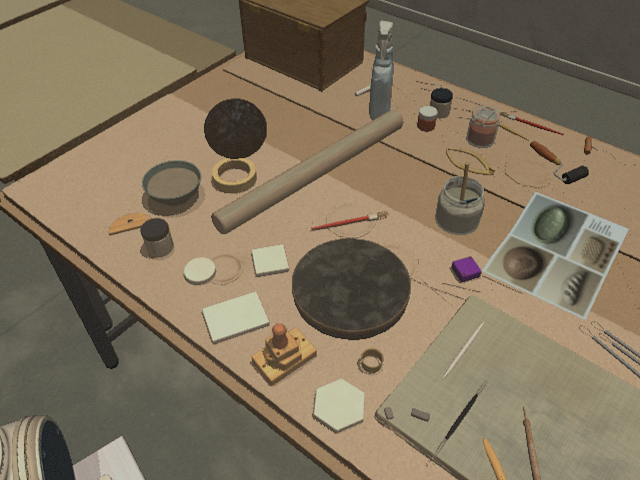

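View pics/side0.png

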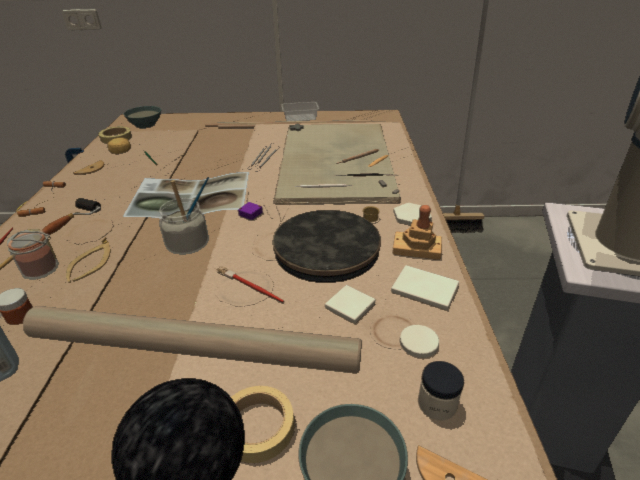

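```bash
cat > h.py <<'E'
import numpy as np,cv2
from scipy.spatial.transform import Rotation as R
def pts(p,wp=None):
    """world xyz per pixel (HxWx3), pinhole"""
    z=p['range_z'].astype(float);v,u=np.mgrid[:480,:640]
    c=np.stack([(u-p['cx'])/p['fx']*z,-(v-p['cy'])/p['fy']*z,-z],-1)
    return c@p['T'][:3,:3].T+p['T'][:3,3]
def T_tool(o):
    T=np.eye(4);T[:3,:3]=R.from_rotvec(o['orientation']).as_matrix();T[:3,3]=o['ee_pos'];return T
def ptsw(p,o):
    z=p['range_z'].astype(float);v,u=np.mgrid[:480,:640]
    x=(u-p['cx'])/p['fx'];y=(v-p['cy'])/p['fy'];th=np.hypot(x,y);k=np.where(th>1e-6,np.tan(np.minimum(th,1.5))/np.maximum(th,1e-6),1)
    c=np.stack([x*k*z,-y*k*z,-z],-1);T=T_tool(o)@p['hand_eye']
    return c@T[:3,:3].T+T[:3,3]
E
python3 - <<'E'
from h import *;import pickle
def rect(m,P):
    q=P[m][:,:2].astype(np.float32);return cv2.minAreaRect(q),len(q)
W={}
for n in('scene','side'):
    p=pickle.load(open(n+'0.pkl','rb'));P=pts(p);h=cv2.cvtColor(p['pixels'],cv2.COLOR_RGB2HSV).astype(int)
    W[n]=(P,h,p)
    ctr={'scene':dict(obl=(236,316),sq=(270,260),rd=(200,270),hx=(339,404),stack=(284,352),pot=(156,238),ring=(371,360)),
     'side':dict(obl=(425,287),sq=(350,303),rd=(419,340),hx=(408,214),stack=(420,240),pot=(441,390),ring=(371,213))}[n]
    print(n,'table z',np.median(P[(abs(P[...,2])<10)][:,2]))
    for k,(u,v) in ctr.items():
        print(k,np.round(P[v,u],1),p['pixels'][v,u],h[v,u])
        if k in('obl','sq','rd','hx'):
            m=((h[...,1]<70)&(h[...,2]>150)).astype(np.uint8)
            _,l=cv2.connectedComponents(m);mm=(l==l[v,u])&(abs(P[...,2]-12)<5)
            r,nn=rect(mm,P);print('   rect',np.round(r[0],1),np.round(r[1],1),round(r[2],1),nn,'mean',P[mm].mean(0).round(1))
    for lo,hi in((16,25),(36,45),(55,66),(66,90),(90,115)):
        s=P[ctr['stack'][1],ctr['stack'][0]]
        mm=(P[...,2]>lo)&(P[...,2]<hi)&(np.hypot(P[...,0]-s[0],P[...,1]-s[1])<75)&(h[...,1]>90)
        if mm.sum()>5: r,nn=rect(mm,P);print('  band',lo,hi,np.round(r[0],1),np.round(r[1],1),round(r[2],1),nn,'z',np.median(P[mm][:,2]).round(1))
E
```

```text
scene table z 1.2446486440786657
obl [416.4 244.6  13.2] [195 198 170] [ 33  36 198]
   rect [416.2 248.4] [ 81.  108.8] 76.7 1955 mean [415.2 247.4  13.5]
sq [542.7 322.9  14.8] [197 199 166] [ 32  42 199]
   rect [545.8 329.4] [69.4 67.1] 66.5 777 mean [545.2 328.1  13.5]
rd [415.7 387.4  11.3] [194 191 158] [ 27  47 194]
   rect [415.5 390.2] [63.8 60.5] 60.8 564 mean [415.4 389.2  13.7]
hx [464.1 -12.3  13.6] [198 196 167] [ 28  40 198]
   rect [466.3 -11. ] [83.9 92. ] 17.3 1908 mean [465.1 -11.6  13.3]
stack [431.   98.5  62.1] [175 129  81] [ 15 137 175]
pot [371.3 475.9  58.4] [56 48 40] [15 73 56]
ring [565.4  26.2   1.8] [186 159 129] [ 16  78 186]
  band 16 25 [442.7 119.5] [100.7  65.8] 1.1 842 z 21.1
  band 36 45 [438.3 113.2] [54.7 62.1] 69.9 275 z 41.2
  band 55 66 [439.4 119.1] [47.3 44.8] 84.8 376 z 60.9
  band 66 90 [432.6 115.1] [16.3 26.5] 48.6 143 z 75.1
  band 90 115 [435.2 117.5] [21.5 21.9] 56.2 173 z 104.8
side table z -0.8274251179586827
obl [416.7 257.6  11.5] [210 211 180] [ 31  37 211]
   rect [417.8 248.7] [ 80.8 109.4] 76.4 1566 mean [416.5 250.9  11.4]
sq [545.3 333.9  10.8] [209 209 178] [ 30  38 209]
   rect [546.4 327.8] [70.  68.1] 64.8 916 mean [546.8 330.6  11.4]
rd [416.6 394.9  12.3] [209 204 173] [ 26  44 209]
   rect [417.2 390.4] [62.2 61.8] 3.1 852 mean [416.8 390.8  11.5]
hx [4.749e+02 1.000e-01 1.090e+01] [209 206 175] [ 27  41 209]
   rect [480.5 -12.1] [86. 60.] 89.7 359 mean [477.4 -11.4  11.4]
stack [438.2 145.   39.9] [181 135  85] [ 16 135 181]
pot [382.3 524.4  62.2] [40 40 45] [120  28  45]
ring [563.    1.6   2.1] [72 56 33] [ 18 138  72]
  band 16 25 [443.8 121.9] [99.9 66.5] 2.0 458 z 19.4
  band 36 45 [442.9 127.3] [48.8 65.8] 84.0 196 z 39.4
  band 55 66 [440.4 120. ] [45.2 44.1] 86.2 197 z 59.2
  band 66 90 [436.3 126.7] [25.1 14.1] 9.3 117 z 75.2
  band 90 115 [436.8 120.2] [20.3 20.7] 7.6 101 z 101.1
```

Call:
{"api": "play_rows", "payload": {
  "dp": [
    [10,-18,2],
    [20,-34,2],
    [20,-34,2],
    [20,-34,2],
    [20,-34,2],
    [20,-34,2],
    [20,-34,2],
    [20,-34,2]
  ],
  "yaw": [0,1,1,1,1,1,1,1],
  "gripper": 0
}}

```text
t: 0.77
ee_pos: [304.2, 347.9, 238.6]
orientation: [-0.197, -3.135, 0.0]
ft_force: [1.1, 1.2, 0.0]
width: 87.8
grasp_force: 0.0
```

Call:
{"api": "play_rows", "payload": {
  "dp": [
    [20,-34,2],
    [20,-34,2],
    [20,-34,2],
    [20,-34,2],
    [20,-34,2],
    [20,-34,2],
    [14,-23,2],
    [0,0,0]
  ],
  "yaw": [1,1,1,0,0,0,0,0]
}}

```text
t: 1.43
ee_pos: [440.1, 119.4, 253.0]
orientation: [0.123, 3.138, -0.001]
ft_force: [-0.3, -0.1, 0.4]
width: 87.9
grasp_force: 0.0
```

```bash
cat >> h.py <<'E'
def yawdeg(o):
    y=R.from_rotvec(o['orientation']).as_matrix()[:,1];return np.degrees(np.arctan2(y[1],y[0]))%180
def shot(tag):
    import pickle
    from workcell import ctrl,viewer
    o=ctrl.get_obs();p=viewer.get_image('wrist');cv2.imwrite(f'pics/{tag}.png',p['pixels'][:,:,::-1]);pickle.dump((p,o),open(tag+'.pkl','wb'))
    print('t',round(o['t'],2),'tcp',np.round(o['ee_pos'],1),'yaw',yawdeg(o).round(1),'w',round(o['width'],1),'gf',round(o['grasp_force'],1),'F',np.round(o['ft_force'],1))
    return p,o
E
python3 - <<'E'
from h import *
p,o=shot('w1');print(np.round(p['hand_eye'],3).tolist(),p['fx'],p['cx'],p['cy']);P=ptsw(p,o)
print(np.nanmin(P[...,2]),P[240,320],p['range_z'][240,320])
E
```

```text
t 1.43 tcp [440.1 119.4 253. ] yaw 85.5 w 87.9 gf 0.0 F [-0.3 -0.1  0.4]
[[0.001, 0.961, 0.278, 77.376], [1.0, -0.001, -0.0, 0.522], [0.0, 0.278, -0.961, -161.766], [0.0, 0.0, 0.0, 1.0]] 371.64829954431775 319.5908239320062 244.12386778682318
-788.4970509017588 [467.17746941 118.09976013  39.34260164] 389.66022
```

View pics/w1.png

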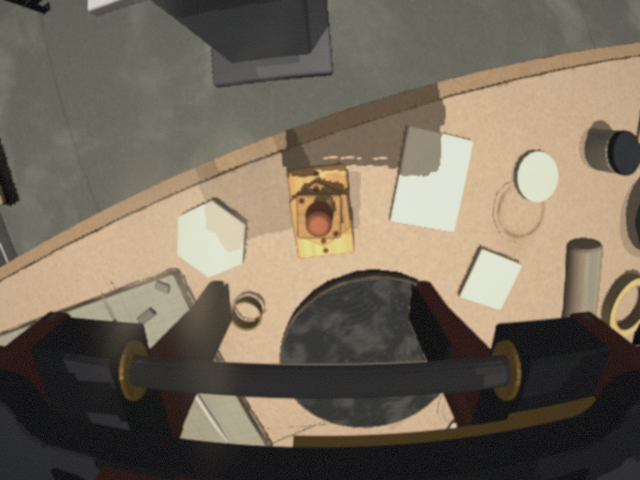

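```bash
cat >> h.py <<'E'
from scipy.optimize import least_squares
SH={'oblb':(110,80),'sqb':(68,68),'obl':(100,64),'sq':(44,44)}
def sdf(name,q):
    if name in SH:
        d=abs(q)-np.array(SH[name])/2;return np.hypot(*np.maximum(d,0).T)+np.minimum(d.max(1),0)
    if name in('hexb','hex'):
        a=(82 if name=='hexb' else 60)/2;n=np.radians(np.arange(30,390,60))
        return (q@np.array([np.cos(n),np.sin(n)])).max(1)-a
    return np.hypot(*q.T)-{'rdb':32}[name]
def fit(name,q,th0=0):
    """pose x,y,deg of known outline from cloud hull"""
    h=cv2.convexHull(q.astype(np.float32))[:,0].astype(float);h2=np.roll(h,-1,0)
    s=np.concatenate([np.linspace(a,b,max(2,int(np.hypot(*(b-a))/2)),endpoint=False) for a,b in zip(h,h2)])
    f=lambda x:(lambda d:sdf(name,np.stack([np.cos(x[2])*d[:,0]+np.sin(x[2])*d[:,1],-np.sin(x[2])*d[:,0]+np.cos(x[2])*d[:,1]],-1))+x[3])(s-x[:2])
    best=min((least_squares(f,[*h.mean(0),np.radians(th0+k),0],loss='soft_l1') for k in(-40,-20,0,20,40)),key=lambda r:r.cost)
    x=best.x;return np.round([x[0],x[1],np.degrees(x[2]),x[3],np.sqrt(np.mean(best.fun**2))],1)
def cloud(P,c,r,lo,hi):
    """largest connected patch of pixels in height band near c"""
    m=(P[...,2]>lo)&(P[...,2]<hi)&(np.hypot(P[...,0]-c[0],P[...,1]-c[1])<r)
    n,l,st,_=cv2.connectedComponentsWithStats(m.astype(np.uint8));
    if n<2:return np.zeros((0,3))
    m=np.isin(l,[i for i in range(1,n) if st[i,4]>25]);return P[m]
E
python3 - <<'E'
from h import *;import pickle
p,o=pickle.load(open('w1.pkl','rb'));V={'wrist':ptsw(p,o)}
for n in('scene','side'):V[n]=pts(pickle.load(open(n+'0.pkl','rb')))
off={}
for n,P in V.items():
    m=(np.hypot(P[...,0]-470,P[...,1]-180)<12);off[n]=np.median(P[m][:,2]);print(n,'table',off[n].round(1),m.sum())
B={'oblb':(416,248,64,-13,12),'sqb':(545,328,52,-24,12),'rdb':(416,390,40,0,12),'hexb':(466,-11,54,0,12),
 'obl':(443,120,70,1,20),'hex':(440,118,45,0,40),'sq':(440,119,40,-5,60)}
for k,(x,y,r,th,z) in B.items():
    al=[]
    for n,P in V.items():
        c=cloud(P-[0,0,off[n]],(x,y),r,z-4,z+4);al.append(c)
        if len(c)>60: print(k,n,len(c),fit(k,c[:,:2],th),c[:,2].mean().round(1))
    if k in('obl','hex','sq'):print(k,'ALL',fit(k,np.concatenate(al)[:,:2],th))
for n,P in V.items():
    for lo,hi in((64,70),(70,76),(76,82),(82,88),(88,94),(94,100),(100,112)):
        c=cloud(P-[0,0,off[n]],(438,119),28,lo,hi)
        if len(c):print(n,lo,c[:,:2].min(0).round(0),c[:,:2].max(0).round(0),len(c))
E
```

```text
wrist table -0.8 324
scene table nan 0
side table -1.2 61
oblb wrist 6404 [415.2 248.1 -13.6  -0.    0.6] 12.4
oblb side 1643 [ 4.176e+02  2.494e+02 -1.350e+01 -1.000e-01  9.000e-01] 12.5
sqb wrist 2359 [ 5.440e+02  3.287e+02 -2.390e+01 -0.000e+00  4.000e-01] 12.2
sqb side 1002 [ 5.462e+02  3.292e+02 -2.410e+01 -3.000e-01  8.000e-01] 12.4
rdb wrist 1706 [4.144e+02 3.894e+02 8.439e+02 2.000e-01 4.000e-01] 12.3
rdb side 932 [4.169e+02 3.906e+02 8.919e+02 4.000e-01 4.000e-01] 12.4
hexb wrist 3947 [ 4.646e+02 -1.080e+01 -1.160e+01 -2.000e-01  4.000e-01] 12.4
hexb side 390 [475.1 -10.8  -6.5   6.5   5.2] 12.4
obl wrist 2302 [ 4.422e+02  1.210e+02  2.500e+00 -1.000e-01  3.000e-01] 20.3
obl side 462 [443.8 122.4   2.7  -0.    0.7] 20.2
obl ALL [442.8 121.8   2.4  -0.8   0.5]
hex wrist 880 [ 4.400e+02  1.193e+02  3.100e+00 -2.000e-01  3.000e-01] 40.3
hex side 188 [442.9 124.1   9.3   1.7   3.2] 40.1
hex ALL [441.  120.2   1.5  -1.    0.6]
sq wrist 1104 [ 4.384e+02  1.185e+02 -4.100e+00  4.000e-01  3.000e-01] 60.1
sq side 180 [440.4 119.8  -3.1   0.    0.6] 60.1
sq ALL [439.4 119.6  -3.7  -0.7   0.5]
wrist 64 [421. 106.] [440. 132.] 96
wrist 70 [423. 107.] [439. 131.] 89
wrist 76 [424. 110.] [435. 130.] 49
wrist 100 [424. 108.] [446. 130.] 538
side 64 [424. 118.] [451. 134.] 42
side 70 [425. 118.] [449. 133.] 34
side 76 [428. 119.] [448. 130.] 28
side 82 [428. 123.] [447. 131.] 26
side 88 [427. 121.] [447. 131.] 26
side 94 [426. 120.] [449. 130.] 30
side 100 [427. 109.] [449. 131.] 66
  return _methods._mean(a, axis=axis, dtype=dtype,
  ret = ret.dtype.type(ret / rcount)
```

Call:
{"api": "play_rows", "payload": {
  "dp": [
    [-2,0,-15],
    [-2,0,-30],
    [0,0,-35],
    [0,0,-35],
    [0,0,-30],
    [0,0,-20],
    [0,0,-14],
    [0,0,0]
  ],
  "yaw": [0,0,0,0,0,0,0,0]
}}

```text
t: 2.15
ee_pos: [431.1, 123.1, 71.0]
orientation: [-0.115, -3.134, 0.002]
ft_force: [-0.6, -0.6, 0.9]
width: 87.8
grasp_force: 0.0
```

Call:
{"api": "play_rows", "payload": {
  "dp": [
    [0,0,0],
    [0,0,0],
    [0,0,0],
    [0,0,0],
    [0,0,0],
    [0,0,0]
  ],
  "yaw": [0,0,0,0,0,0],
  "gripper": 1
}}

```text
t: 2.65
ee_pos: [434.3, 122.8, 74.3]
orientation: [0.117, 3.138, 0.001]
ft_force: [-0.4, -0.4, -0.5]
width: 51.1
grasp_force: 0.0
```

Call:
{"api": "play_rows", "payload": {
  "dp": [
    [2,-3,0],
    [0,0,0],
    [0,0,0],
    [0,0,0],
    [0,0,0],
    [0,0,0],
    [0,0,0],
    [0,0,0]
  ],
  "yaw": [0,0,0,0,0,0,0,0]
}}

```text
t: 3.32
ee_pos: [435.9, 119.7, 73.7]
orientation: [-0.117, -3.139, 0.0]
ft_force: [0.5, -1.1, 1.2]
width: 24.4
grasp_force: 30.0
```

Run:
```python
from h import *
p,o=shot('w2')
```

```text
t 3.32 tcp [435.9 119.7  73.7] yaw 85.7 w 24.4 gf 30.0 F [ 0.5 -1.1  1.2]
```

Call:
{"api": "play_rows", "payload": {
  "dp": [
    [0,0,6],
    [0,0,14],
    [0,0,20],
    [0,0,20],
    [-1,15,0],
    [-2,28,0],
    [-2,34,0],
    [-3,34,0]
  ],
  "yaw": [0,0,0,0,0,0,0,0]
}}

```text
t: 4.03
ee_pos: [427.9, 231.8, 134.3]
orientation: [0.119, 3.139, 0.001]
ft_force: [1.4, 0.2, -0.6]
width: 25.0
grasp_force: 29.9
```

Call:
{"api": "play_rows", "payload": {
  "dp": [
    [-3,34,0],
    [-3,34,0],
    [-3,34,0],
    [-2,28,0],
    [-1,20,0],
    [-1,9,0],
    [0,0,0],
    [0,0,0]
  ],
  "yaw": [0,0,0,0,0,0,0,0]
}}

```text
t: 4.7
ee_pos: [414.4, 389.1, 133.5]
orientation: [-0.115, -3.139, 0.001]
ft_force: [-0.4, -0.5, 0.0]
width: 25.2
grasp_force: 29.9
```

Run:
```python
from h import *
p,o=shot('w3');P=ptsw(p,o)
c=cloud(P,(414,389),40,7,16);print(fit('rdb',c[:,:2]))
```

```text
t 4.7 tcp [414.4 389.1 133.5] yaw 85.8 w 25.2 gf 29.9 F [-0.4 -0.5  0. ]
[4.1440e+02 3.9000e+02 1.5464e+03 4.0000e-01 6.0000e-01]
```

View pics/w3.png

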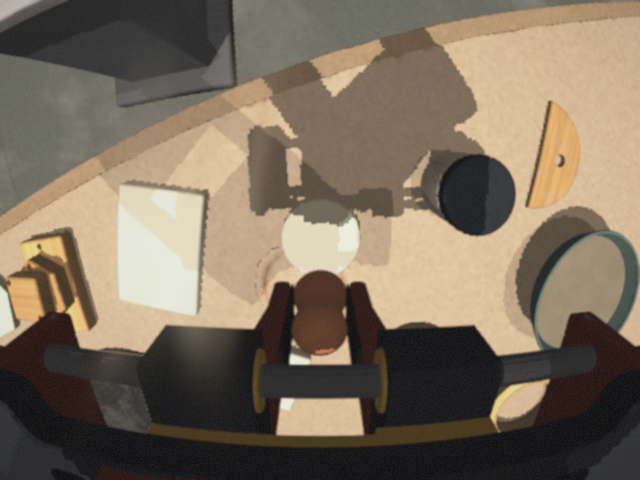

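Call:
{"api": "play_rows", "payload": {
  "dp": [
    [1,1,-15],
    [0,0,-25],
    [0,0,-25],
    [0,0,-20],
    [0,0,-10],
    [0,0,-6],
    [0,0,-2],
    [0,0,0]
  ],
  "yaw": [0,0,0,0,0,0,0,0]
}}

```text
t: 5.42
ee_pos: [416.2, 390.4, 31.0]
orientation: [0.118, 3.139, 0.0]
ft_force: [0.3, -0.0, -0.4]
width: 24.8
grasp_force: 29.9
```

Call:
{"api": "play_rows", "payload": {
  "dp": [
    [0,0,-1],
    [0,0,0],
    [0,0,0]
  ],
  "yaw": [0,0,0]
}}

```text
t: 5.67
ee_pos: [416.3, 391.2, 30.5]
orientation: [0.116, 3.138, 0.002]
ft_force: [0.0, -1.3, -0.6]
width: 24.6
grasp_force: 29.9
```

Call:
{"api": "play_rows", "payload": {
  "dp": [
    [0,0,-1],
    [0,0,-1],
    [0,0,-1],
    [0,0,0],
    [0,0,0]
  ],
  "yaw": [0,0,0,0,0]
}}

```text
t: 6.08
ee_pos: [415.8, 390.7, 26.6]
orientation: [-0.116, -3.139, 0.0]
ft_force: [-0.3, -0.2, -1.1]
width: 24.8
grasp_force: 29.9
```

Call:
{"api": "play_rows", "payload": {
  "dp": [
    [0,0,-1],
    [0,0,0],
    [0,0,0]
  ],
  "yaw": [0,0,0]
}}

```text
t: 6.33
ee_pos: [415.9, 390.8, 25.7]
orientation: [0.117, 3.139, 0.0]
ft_force: [0.7, 0.8, -0.5]
width: 24.6
grasp_force: 29.9
```

Call:
{"api": "play_rows", "payload": {
  "dp": [
    [0,0,-0.7],
    [0,0,0],
    [0,0,0]
  ],
  "yaw": [0,0,0]
}}

```text
t: 6.58
ee_pos: [416.0, 390.8, 25.6]
orientation: [0.117, 3.139, 0.0]
ft_force: [-0.7, -0.4, 6.5]
width: 24.2
grasp_force: 30.1
```

Call:
{"api": "play_rows", "payload": {
  "dp": [
    [0,0,-0.7],
    [0,0,0],
    [0,0,0]
  ],
  "yaw": [0,0,0]
}}

```text
t: 6.83
ee_pos: [416.0, 390.8, 25.5]
orientation: [0.117, 3.139, 0.0]
ft_force: [-2.5, -2.3, 14.6]
width: 24.7
grasp_force: 30.3
```

Contact. Ease up a hair and open part-way, then rise.

Call:
{"api": "play_rows", "payload": {
  "dp": [
    [0,0,1],
    [0,0,0],
    [0,0,0],
    [0,0,0],
    [0,0,0],
    [0,0,0]
  ],
  "yaw": [0,0,0,0,0,0],
  "gripper": 0.4
}}

```text
t: 7.33
ee_pos: [415.8, 390.7, 25.0]
orientation: [-0.117, -3.139, 0.0]
ft_force: [-0.2, -0.5, -0.5]
width: 52.8
grasp_force: 0.0
```

Call:
{"api": "play_rows", "payload": {
  "dp": [
    [0,0,10],
    [0,0,20],
    [0,0,30],
    [0,0,40],
    [1,-10,40],
    [2,-30,20],
    [2,-34,10],
    [3,-34,10]
  ],
  "yaw": [0,0,0,0,0,0,0,0],
  "gripper": 0
}}

```text
t: 8.0
ee_pos: [424.0, 282.2, 207.5]
orientation: [0.114, 3.137, 0.002]
ft_force: [0.3, -0.8, 0.1]
width: 87.6
grasp_force: 0.0
```

Call:
{"api": "play_rows", "payload": {
  "dp": [
    [3,-34,0],
    [3,-34,0],
    [3,-34,0],
    [3,-32,0],
    [2,-20,0],
    [1,-9,0],
    [0,0,0],
    [0,0,0]
  ],
  "yaw": [0,0,0,0,0,0,0,0]
}}

```text
t: 8.67
ee_pos: [439.1, 120.0, 205.7]
orientation: [0.118, 3.139, 0.001]
ft_force: [0.5, 0.9, -0.4]
width: 87.9
grasp_force: 0.0
```

```bash
cat >> h.py <<'E'
DEF={'oblb':(415,248,64,-13,12),'sqb':(544,328,52,-24,12),'rdb':(414,389,40,0,12),'hexb':(465,-11,54,-11,12),
 'obl':(442,121,70,2,20),'hex':(440,119,45,3,40),'sq':(438,118,40,-4,60)}
def look(tag,names,**ov):
    p,o=shot(tag);P=ptsw(p,o)
    for k in names:
        x,y,r,th,z=ov.get(k,DEF[k])
        c=cloud(P+[0,0,.7],(x,y),r,z-4,z+4)
        print(k,len(c),fit(k,c[:,:2],th) if len(c)>60 else '')
    return p,o,P
E
python3 - <<'E'
from h import *
p,o,P=look('w4',['obl','hex','sq','oblb','sqb','hexb','rdb'])
c=cloud(P,(415,390),30,45,63);print('stamp top',len(c),c[:,:2].min(0) if len(c) else 0,c[:,:2].max(0) if len(c) else 0)
E
```

```text
t 8.67 tcp [439.1 120.  205.7] yaw 85.7 w 87.9 gf 0.0 F [ 0.5  0.9 -0.4]
obl 2848 [ 4.419e+02  1.209e+02  2.000e+00 -1.000e-01  3.000e-01]
hex 1016 [4.399e+02 1.195e+02 6.270e+01 0.000e+00 3.000e-01]
sq 2529 [ 4.385e+02  1.182e+02 -3.800e+00  2.000e-01  3.000e-01]
oblb 7861 [415.2 248.2 -13.4  -0.    0.6]
sqb 2624 [543.9 328.8 -23.4   0.    1.6]
hexb 4662 [ 4.648e+02 -1.050e+01  4.830e+01 -2.000e-01  4.000e-01]
rdb 1427 [414.2 388.9  98.8   0.5   0.8]
stamp top 367 [403.95964941 378.22616863] [426.97741093 399.97872234]
```

View pics/w4.png

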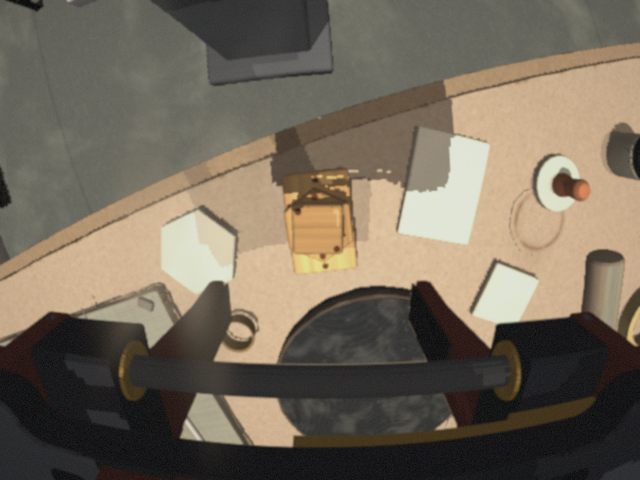

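Call:
{"api": "play_rows", "payload": {
  "dp": [
    [0,-1,-15],
    [0,0,-30],
    [0,0,-35],
    [0,0,-30],
    [0,0,-20],
    [0,0,-12],
    [0,0,-10],
    [0,0,-4]
  ],
  "yaw": [0.5,0,0,0,0,0,0,0]
}}

```text
t: 9.38
ee_pos: [438.3, 119.7, 48.0]
orientation: [-0.1, -3.138, 0.001]
ft_force: [-0.1, -0.2, 0.5]
width: 87.4
grasp_force: 0.0
```

Call:
{"api": "play_rows", "payload": {
  "dp": [
    [0,0,0],
    [0,0,0],
    [0,0,0]
  ],
  "yaw": [0,0,0],
  "gripper": 0.2
}}

```text
t: 9.63
ee_pos: [439.6, 119.1, 50.1]
orientation: [0.102, 3.138, 0.001]
ft_force: [0.0, -0.5, 0.0]
width: 72.2
grasp_force: 0.0
```

Call:
{"api": "play_rows", "payload": {
  "dp": [
    [0,0,-4],
    [0,0,-3],
    [0,0,0],
    [0,0,0]
  ],
  "yaw": [0,0,0,0]
}}

```text
t: 9.97
ee_pos: [438.8, 118.6, 42.3]
orientation: [-0.103, -3.14, 0.0]
ft_force: [-0.3, -0.0, -0.5]
width: 70.4
grasp_force: 0.0
```

Call:
{"api": "play_rows", "payload": {
  "dp": [
    [0,0,0],
    [0,0,0],
    [0,0,0],
    [0,0,0],
    [0,0,0],
    [0,0,0],
    [0,0,0]
  ],
  "yaw": [0,0,0,0,0,0,0],
  "gripper": 1
}}

```text
t: 10.55
ee_pos: [438.9, 118.7, 42.3]
orientation: [0.103, 3.14, -0.0]
ft_force: [-0.1, -1.4, 1.5]
width: 44.1
grasp_force: 30.0
```

Call:
{"api": "play_rows", "payload": {
  "dp": [
    [0,0,5],
    [0,0,12],
    [0,0,20],
    [0,0,20],
    [5,10,3],
    [10,20,0],
    [15,30,0],
    [15,30,0]
  ],
  "yaw": [0,0,0,0,-2,-3,-3,-3]
}}

```text
t: 11.22
ee_pos: [484.2, 209.4, 103.0]
orientation: [0.41, 3.115, 0.0]
ft_force: [0.5, -0.0, 0.1]
width: 44.1
grasp_force: 30.0
```

Call:
{"api": "play_rows", "payload": {
  "dp": [
    [15,30,0],
    [15,30,0],
    [15,28,0],
    [9,20,0],
    [5,9,0],
    [1.6,3.6,0],
    [0,0,0],
    [0,0,0]
  ],
  "yaw": [-3,-3,-2,-1,0,0,0,0]
}}

```text
t: 11.88
ee_pos: [543.6, 328.1, 102.0]
orientation: [-0.646, -3.073, 0.002]
ft_force: [0.0, -1.0, -1.0]
width: 43.4
grasp_force: 30.0
```

Run:
```python
from h import *
p,o,P=look('w5',['sqb','hex','obl','rdb'])
```

```text
t 11.88 tcp [543.6 328.1 102. ] yaw 66.3 w 43.4 gf 30.0 F [ 0. -1. -1.]
sqb 5433 [535.7 334.1 -10.9   4.9   5.4]
hex 3163 [ 4.408e+02  1.204e+02  3.600e+00 -2.000e-01  4.000e-01]
obl 2978 [ 4.423e+02  1.215e+02  2.300e+00 -4.000e-01  5.000e-01]
rdb 4631 [ 4.1480e+02  3.8990e+02 -1.2291e+03  2.0000e-01  2.0000e-01]
```

View pics/w5.png

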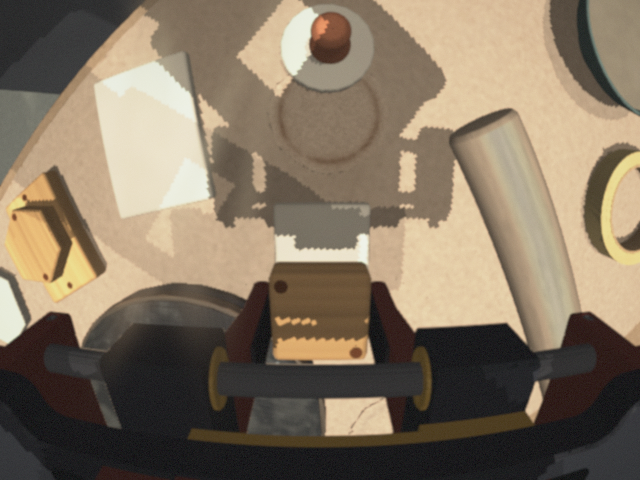

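Run:
```python
from h import *;import pickle
P=np.concatenate([pts(pickle.load(open(n+'0.pkl','rb'))).reshape(-1,3) for n in('scene','side')])
# obstacles in bat-square grip frame
def near(c,yaw,zmin,name):
    a=np.radians(yaw);y=np.array([np.cos(a),np.sin(a)]);x=np.array([y[1],-y[0]])
    d=P[:,:2]-c;u=d@x;v=d@y
    for w in(12,40):
        m=(abs(u)<w)&(abs(v)<140)&(P[:,2]>zmin)
        for s in(-1,1):
            k=m&(v*s>34);print(name,'|u|<',w,'side',s,'nearest',(abs(v[k]).min().round(0),P[k][:,2].max().round(0)) if k.any() else None)
near((545,329.5),66,18,'sq'); near((466,-10.5),78,18,'hexA');near((466,-10.5),18,18,'hexB');near((466,-10.5),138,18,'hexC');near((416.5,248.8),76.5,18,'obl')
```

```text
sq |u|< 12 side -1 nearest None
sq |u|< 12 side 1 nearest (np.float64(120.0), np.float64(55.0))
sq |u|< 40 side -1 nearest (np.float64(63.0), np.float64(40.0))
sq |u|< 40 side 1 nearest (np.float64(104.0), np.float64(59.0))
hexA |u|< 12 side -1 nearest (np.float64(39.0), np.float64(19.0))
hexA |u|< 12 side 1 nearest (np.float64(101.0), np.float64(25.0))
hexA |u|< 40 side -1 nearest (np.float64(39.0), np.float64(19.0))
hexA |u|< 40 side 1 nearest (np.float64(93.0), np.float64(65.0))
hexB |u|< 12 side -1 nearest None
hexB |u|< 12 side 1 nearest (np.float64(80.0), np.float64(26.0))
hexB |u|< 40 side -1 nearest None
hexB |u|< 40 side 1 nearest (np.float64(80.0), np.float64(37.0))
hexC |u|< 12 side -1 nearest (np.float64(61.0), np.float64(37.0))
hexC |u|< 12 side 1 nearest None
hexC |u|< 40 side -1 nearest (np.float64(61.0), np.float64(37.0))
hexC |u|< 40 side 1 nearest (np.float64(105.0), np.float64(25.0))
obl |u|< 12 side -1 nearest (np.float64(98.0), np.float64(25.0))
obl |u|< 12 side 1 nearest None
obl |u|< 40 side -1 nearest (np.float64(39.0), np.float64(105.0))
obl |u|< 40 side 1 nearest (np.float64(136.0), np.float64(18.0))
```

Call:
{"api": "play_rows", "payload": {
  "dp": [
    [1,1,-12],
    [0,0,-22],
    [0,0,-20],
    [0,0,-12],
    [0,0,-8],
    [0,0,-5],
    [0,0,-2],
    [0,0,0]
  ],
  "yaw": [0,0,0,0,0,0,0,0]
}}

```text
t: 12.6
ee_pos: [545.6, 330.3, 21.2]
orientation: [0.647, 3.074, 0.0]
ft_force: [-0.4, 0.3, -0.5]
width: 43.4
grasp_force: 30.0
```

Call:
{"api": "play_rows", "payload": {
  "dp": [
    [0,0,-1],
    [0,0,0],
    [0,0,0]
  ],
  "yaw": [0,0,0]
}}

```text
t: 12.85
ee_pos: [545.9, 330.6, 21.0]
orientation: [0.646, 3.074, 0.001]
ft_force: [0.2, 0.5, -0.3]
width: 43.5
grasp_force: 30.0
```

Call:
{"api": "play_rows", "payload": {
  "dp": [
    [-1,-1,-2],
    [0,0,-2],
    [0,0,-1],
    [0,0,0],
    [0,0,0]
  ],
  "yaw": [0,0,0,0,0]
}}

```text
t: 13.27
ee_pos: [544.4, 329.3, 15.1]
orientation: [-0.647, -3.074, 0.0]
ft_force: [-0.1, 0.7, -0.6]
width: 43.9
grasp_force: 30.0
```

Call:
{"api": "play_rows", "payload": {
  "dp": [
    [0,0,-0.8],
    [0,0,0],
    [0,0,0]
  ],
  "yaw": [0,0,0]
}}

```text
t: 13.52
ee_pos: [544.4, 329.3, 14.4]
orientation: [-0.646, -3.074, 0.0]
ft_force: [0.5, 0.4, -0.4]
width: 43.7
grasp_force: 30.0
```

Call:
{"api": "play_rows", "payload": {
  "dp": [
    [0,0,-0.7],
    [0,0,0],
    [0,0,0]
  ],
  "yaw": [0,0,0]
}}

```text
t: 13.77
ee_pos: [544.5, 329.4, 14.3]
orientation: [0.646, 3.074, 0.0]
ft_force: [-2.6, -1.4, 6.3]
width: 43.8
grasp_force: 30.0
```

Call:
{"api": "play_rows", "payload": {
  "dp": [
    [0,0,0.5],
    [0,0,0],
    [0,0,0],
    [0,0,0],
    [0,0,0],
    [0,0,0]
  ],
  "yaw": [0,0,0,0,0,0],
  "gripper": 0.3
}}

```text
t: 14.27
ee_pos: [544.4, 329.3, 14.1]
orientation: [-0.647, -3.074, 0.0]
ft_force: [0.7, 0.8, -1.2]
width: 61.5
grasp_force: 0.0
```

Call:
{"api": "play_rows", "payload": {
  "dp": [
    [0,0,8],
    [0,0,20],
    [0,0,30],
    [-5,-10,40],
    [-10,-20,30],
    [-15,-30,15],
    [-15,-30,0],
    [-15,-30,0]
  ],
  "yaw": [0,0,0,2,3,3,3,3],
  "gripper": 0
}}

```text
t: 14.93
ee_pos: [484.6, 208.8, 159.4]
orientation: [0.262, 3.127, 0.003]
ft_force: [-0.6, -0.6, -0.1]
width: 87.8
grasp_force: 0.0
```

Call:
{"api": "play_rows", "payload": {
  "dp": [
    [-15,-30,0],
    [-15,-30,0],
    [-9,-20,0],
    [-5,-9,0],
    [0,-2,0],
    [0,0,0],
    [0,0,0],
    [0,0,0]
  ],
  "yaw": [3,3,1,0,0,0,0,0]
}}

```text
t: 15.6
ee_pos: [441.5, 119.3, 157.4]
orientation: [0.075, 3.14, 0.001]
ft_force: [0.7, -0.3, 0.3]
width: 87.4
grasp_force: 0.0
```

Run:
```python
from h import *
p,o,P=look('w6',['sqb','hex','obl','hexb','oblb','sq'],sq=(544,329,40,-24,32))
```

```text
t 15.6 tcp [441.5 119.3 157.4] yaw 87.3 w 87.4 gf 0.0 F [ 0.7 -0.3  0.3]
sqb 1161 [538.9 326.4 -23.4   3.6   6.8]
hex 4916 [ 4.401e+02  1.195e+02  6.310e+01 -2.000e-01  3.000e-01]
obl 3709 [4.416e+02 1.207e+02 2.300e+00 0.000e+00 4.000e-01]
hexb 5633 [ 4.644e+02 -1.080e+01 -1.150e+01  1.000e-01  1.600e+00]
oblb 9866 [ 4.151e+02  2.483e+02 -1.330e+01  1.000e-01  7.000e-01]
sq 490 [531.  328.7  46.6   7.1   4.3]
```

View pics/w6.png

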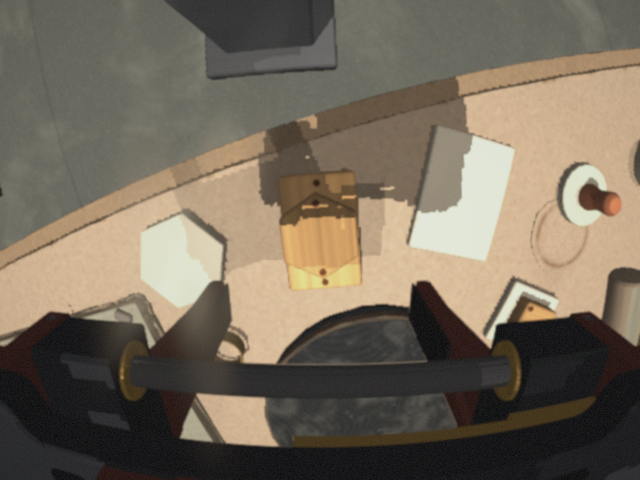

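Call:
{"api": "play_rows", "payload": {
  "dp": [
    [0,1,-12],
    [0,0,-25],
    [0,0,-30],
    [0,0,-25],
    [0,0,-18],
    [0,0,-12],
    [0,0,-8],
    [0,0,0]
  ],
  "yaw": [2,2,2,0,0,0,0,0]
}}

```text
t: 16.32
ee_pos: [439.8, 119.7, 25.7]
orientation: [0.09, -3.138, 0.001]
ft_force: [0.5, 0.0, 0.3]
width: 87.8
grasp_force: 0.0
```

Call:
{"api": "play_rows", "payload": {
  "dp": [
    [0,0,0],
    [0,0,-1],
    [0,0,0]
  ],
  "yaw": [0,0,0]
}}

```text
t: 16.57
ee_pos: [441.1, 119.6, 27.0]
orientation: [-0.089, 3.139, 0.001]
ft_force: [0.3, 0.4, 0.0]
width: 87.7
grasp_force: 0.0
```

Run:
```python
from h import *;import pickle
P=ptsw(*pickle.load(open('w6.pkl','rb')));print([np.round(P[v,u],0) for u,v in((110,320),(30,345),(200,425),(340,420),(60,250))])
```

```text
[array([521., -98.,  21.]), array([405.,  48., 257.]), array([656., -24.,  21.]), array([635., 132.,  33.]), array([ 450., -161.,    1.])]
```

Run:
```python
from h import *;import pickle
A=[pts(pickle.load(open('scene0.pkl','rb'))).reshape(-1,3)-[0,0,1.2],ptsw(*pickle.load(open('w1.pkl','rb'))).reshape(-1,3)+[0,0,.8]]
for P in A:
    a=np.radians(78.5);y=np.array([np.cos(a),np.sin(a)]);x=np.array([y[1],-y[0]]);d=P[:,:2]-[465.5,-10.3];u=d@x;v=d@y
    for w in (15,30,45,60):
        m=(abs(u)<w)&(v<-30)&(v>-120)&(P[:,2]>16)&(P[:,2]<40);i=np.sort(-v[m])[:8];print(w,m.sum(),i.round(0))
```

```text
15 2 [32. 39.]
30 2 [32. 39.]
45 2 [32. 39.]
60 155 [32. 37. 37. 38. 39. 39. 39. 39.]
15 0 []
30 0 []
45 0 []
60 310 [31. 32. 33. 33. 33. 34. 34. 35.]
```

Call:
{"api": "play_rows", "payload": {
  "dp": [
    [0,0.5,-2],
    [0,0,-2],
    [0,0,0],
    [0,0,0]
  ],
  "yaw": [0,0,0,0]
}}

```text
t: 16.9
ee_pos: [440.5, 119.8, 22.4]
orientation: [-0.089, 3.14, 0.0]
ft_force: [-0.2, -0.5, 0.2]
width: 87.7
grasp_force: 0.0
```

Call:
{"api": "play_rows", "payload": {
  "dp": [
    [0,0,0],
    [0,0,0],
    [0,0,0],
    [0,0,0],
    [0,0,0],
    [0,0,0],
    [0,0,0],
    [0,0,0]
  ],
  "yaw": [0,0,0,0,0,0,0,0],
  "gripper": 1
}}

```text
t: 17.57
ee_pos: [440.5, 119.8, 22.3]
orientation: [-0.089, 3.14, -0.0]
ft_force: [0.8, -0.1, 0.8]
width: 68.8
grasp_force: 30.0
```

Call:
{"api": "play_rows", "payload": {
  "dp": [
    [0,0,0],
    [0,0,0],
    [0,0,0],
    [0,0,0]
  ],
  "yaw": [0,0,0,0]
}}

```text
t: 17.9
ee_pos: [440.5, 119.8, 22.3]
orientation: [-0.089, 3.14, -0.0]
ft_force: [0.0, -0.2, 1.1]
width: 68.4
grasp_force: 30.0
```

Run:
```python
from h import *
p,o,P=look('w7',['hex','obl','oblb'])
for d in(40,20):
    c=cloud(P+[0,0,.7],(440,119),60,d-4,d+4);print(d,len(c),c[:,:2].min(0),c[:,:2].max(0))
```

```text
t 17.9 tcp [440.5 119.8  22.3] yaw 93.2 w 68.4 gf 30.0 F [ 0.  -0.2  1.1]
hex 13971 [ 4.391e+02  1.209e+02 -4.000e-01 -1.100e+00  5.600e+00]
obl 7088 [440.4 120.8   2.3   0.9   4.4]
oblb 17816 [413.5 248.2 -14.    0.7   3. ]
40 13992 [405.51849501  76.66201493] [463.62847524 163.07736043]
20 7088 [390.88091066  87.15935217] [479.52171119 154.35925996]
```

View pics/w7.png

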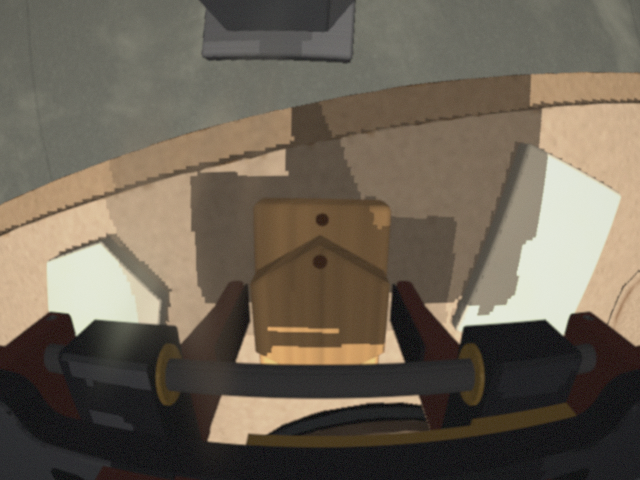

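```bash
python3 - <<'E'
from h import *;import pickle
p,o=pickle.load(open('w7.pkl','rb'));P=ptsw(p,o);h=cv2.cvtColor(p['pixels'],cv2.COLOR_RGB2HSV)
for v in(225,300,335):
    print(v)
    for u in list(range(228,262,3))+list(range(380,416,3)): print(u,P[v,u].round(0).astype(int).tolist(),h[v,u].tolist(),end='; ')
    print()
E
python3 -c "
import cv2;i=cv2.imread('pics/w7.png')[190:390,190:450];cv2.imwrite('pics/w7c.png',cv2.resize(i,None,fx=3,fy=3,interpolation=cv2.INTER_CUBIC))"
```

```text
225
228 [409, 71, -1] [16, 64, 92]; 231 [409, 72, -1] [15, 66, 93]; 234 [363, 116, 184] [17, 72, 92]; 237 [409, 76, 0] [16, 68, 94]; 240 [409, 77, 0] [17, 71, 97]; 243 [409, 79, 0] [17, 72, 96]; 246 [409, 81, -1] [16, 70, 98]; 249 [409, 82, -1] [14, 67, 95]; 252 [408, 84, 1] [16, 77, 93]; 255 [404, 89, 19] [16, 112, 96]; 258 [403, 90, 21] [16, 111, 106]; 261 [403, 91, 19] [16, 119, 103]; 380 [400, 146, 20] [16, 125, 147]; 383 [400, 148, 19] [16, 123, 137]; 386 [400, 149, 20] [16, 127, 135]; 389 [400, 150, 19] [15, 117, 111]; 392 [404, 156, 0] [14, 71, 90]; 395 [404, 157, 0] [15, 72, 92]; 398 [404, 159, 1] [17, 68, 94]; 401 [404, 161, -1] [16, 70, 91]; 404 [404, 162, 0] [18, 70, 88]; 407 [403, 164, 1] [14, 64, 91]; 410 [404, 165, 0] [16, 68, 90]; 413 [403, 167, 1] [16, 64, 92]; 
300
228 [431, 81, 44] [11, 88, 64]; 231 [430, 83, 45] [14, 105, 63]; 234 [430, 84, 44] [8, 100, 64]; 237 [431, 85, 42] [13, 69, 52]; 240 [432, 86, 41] [10, 75, 41]; 243 [435, 86, 35] [21, 48, 37]; 246 [437, 86, 28] [7, 66, 35]; 249 [451, 82, 0] [16, 68, 79]; 252 [432, 91, 40] [17, 108, 87]; 255 [431, 92, 41] [
[... 577 characters left out ...]
, 40]; 237 [443, 86, 52] [12, 65, 39]; 240 [445, 87, 47] [0, 23, 34]; 243 [449, 87, 41] [18, 65, 47]; 246 [474, 80, -1] [16, 78, 197]; 249 [473, 82, 0] [16, 77, 210]; 252 [473, 84, 0] [16, 77, 206]; 255 [449, 92, 39] [15, 102, 105]; 258 [449, 93, 40] [16, 118, 99]; 261 [449, 95, 39] [15, 125, 106]; 380 [446, 148, 39] [15, 122, 96]; 383 [445, 149, 40] [17, 116, 99]; 386 [469, 160, 0] [16, 77, 206]; 389 [468, 162, 0] [17, 69, 222]; 392 [468, 164, 0] [17, 76, 217]; 395 [446, 155, 40] [15, 73, 115]; 398 [443, 155, 44] [150, 26, 20]; 401 [440, 155, 50] [45, 68, 15]; 404 [438, 155, 54] [69, 74, 24]; 407 [435, 155, 58] [165, 30, 17]; 410 [432, 154, 64] [78, 51, 25]; 413 [429, 154, 68] [66, 58, 22];
```

View pics/w7c.png

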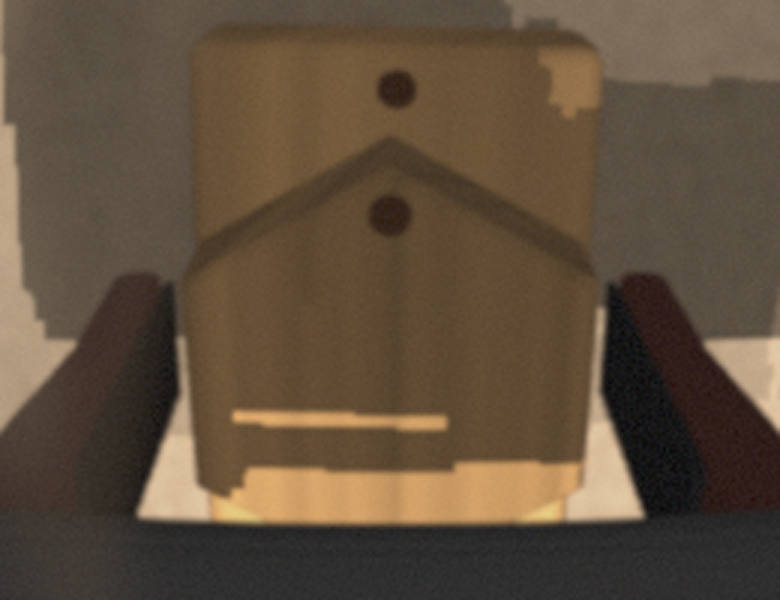

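Call:
{"api": "play_rows", "payload": {
  "dp": [
    [0,0,2],
    [0,0,3],
    [0,0,3],
    [0,0,2],
    [0,0,0],
    [0,0,0]
  ],
  "yaw": [0,0,0,0,0,0]
}}

```text
t: 18.45
ee_pos: [440.6, 119.9, 32.5]
orientation: [-0.089, 3.14, 0.0]
ft_force: [0.5, -0.2, -0.4]
width: 68.7
grasp_force: 30.0
```

```bash
python3 - <<'E'
from h import *
p,o=shot('w8');P=ptsw(p,o)
for v,u in((225,320),(300,320),(335,320),(300,250),(300,256),(300,386),(300,398),(300,245)):print(v,u,P[v,u].round(0))
E
python3 -c "
import cv2;i=cv2.imread('pics/w8.png')[190:390,190:450];cv2.imwrite('pics/w8c.png',cv2.resize(i,None,fx=3,fy=3,interpolation=cv2.INTER_CUBIC))"
```

```text
t 18.45 tcp [440.6 119.9  32.5] yaw 93.2 w 68.7 gf 30.0 F [ 0.5 -0.2 -0.4]
225 320 [404. 119.  19.]
300 320 [429. 120.  51.]
335 320 [447. 121.  49.]
300 250 [456.  81.  -1.]
300 256 [432.  93.  50.]
300 386 [428. 148.  51.]
300 398 [429. 154.  48.]
300 245 [436.  86.  41.]
```

View pics/w8c.png

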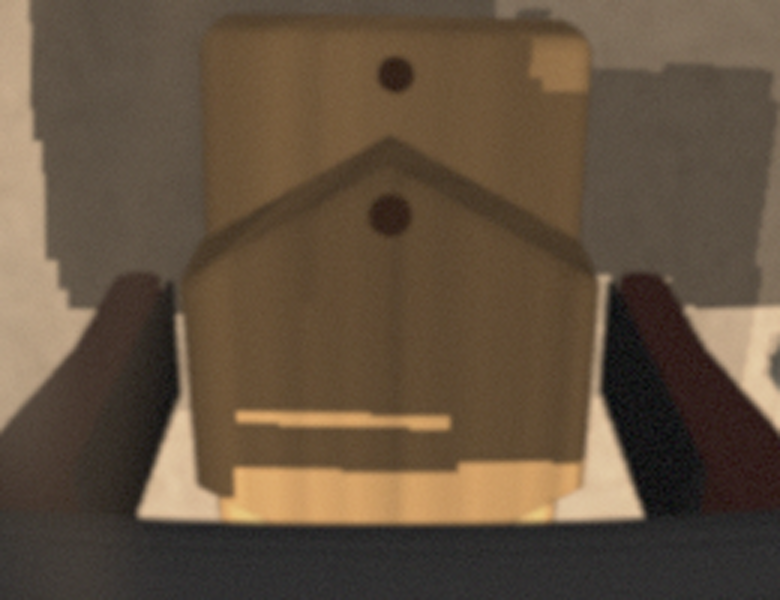

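Call:
{"api": "play_rows", "payload": {
  "dp": [
    [0,0,10],
    [0,0,18],
    [1,-5,18],
    [2,-10,8],
    [3,-17,0],
    [4,-22,0],
    [4,-24,0],
    [4,-22,0]
  ],
  "yaw": [0,0,-1,-2,-2,-2,-3,-2]
}}

```text
t: 19.17
ee_pos: [458.5, 18.4, 86.6]
orientation: [0.245, 3.132, -0.0]
ft_force: [-0.3, 0.7, -0.8]
width: 68.5
grasp_force: 30.0
```

Call:
{"api": "play_rows", "payload": {
  "dp": [
    [3,-17,0],
    [2,-9,0],
    [1.5,-4,0],
    [0,0,0],
    [0,0,0],
    [0,0,0]
  ],
  "yaw": [-2,-0.7,0,0,0,0]
}}

```text
t: 19.67
ee_pos: [464.7, -9.5, 86.2]
orientation: [-0.312, -3.126, -0.0]
ft_force: [-0.0, -0.5, -0.3]
width: 68.9
grasp_force: 30.0
```

Run:
```python
from h import *
p,o,P=look('w9',['obl','oblb','hexb'])
```

```text
t 19.67 tcp [464.7  -9.5  86.2] yaw 78.6 w 68.9 gf 30.0 F [-0.  -0.5 -0.3]
obl 11647 [4.414e+02 1.205e+02 2.400e+00 0.000e+00 3.000e-01]
oblb 7434 [415.  243.7 -12.2   2.7   2.8]
hexb 5810 [452.4  -9.1 -10.2   9.4   6.8]
```

View pics/w9.png

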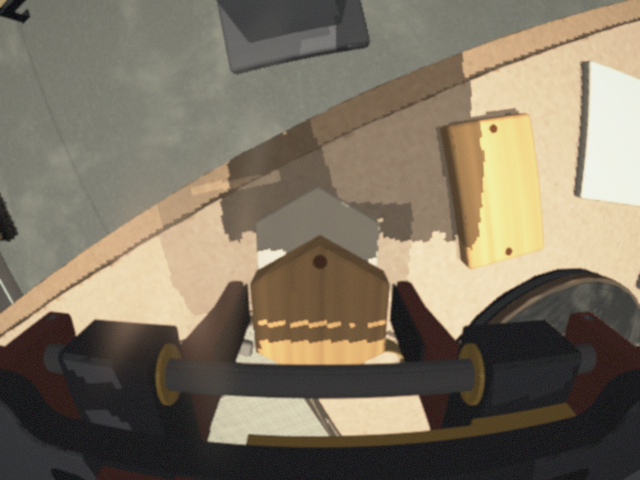

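Call:
{"api": "play_rows", "payload": {
  "dp": [
    [0,-1,-10],
    [0,0,-18],
    [0,0,-17],
    [0,0,-11],
    [0,0,-7],
    [0,0,-4],
    [0,0,-2],
    [0,0,0]
  ],
  "yaw": [0,0,0,0,0,0,0,0]
}}

```text
t: 20.38
ee_pos: [465.0, -11.1, 17.1]
orientation: [-0.313, -3.126, 0.0]
ft_force: [0.1, -0.2, -0.8]
width: 68.8
grasp_force: 30.0
```

Call:
{"api": "play_rows", "payload": {
  "dp": [
    [0,0,0],
    [0,0,-1],
    [0,0,0],
    [0,0,0]
  ],
  "yaw": [0,0,0,0]
}}

```text
t: 20.72
ee_pos: [465.3, -11.2, 16.6]
orientation: [0.314, 3.125, 0.0]
ft_force: [-0.7, -0.5, -1.1]
width: 68.8
grasp_force: 30.0
```

Call:
{"api": "play_rows", "payload": {
  "dp": [
    [0,0.7,-1],
    [0,0,-0.5],
    [0,0,0],
    [0,0,0]
  ],
  "yaw": [0,0,0,0]
}}

```text
t: 21.05
ee_pos: [464.9, -10.4, 14.8]
orientation: [-0.313, -3.126, 0.0]
ft_force: [0.3, -0.5, -0.1]
width: 69.1
grasp_force: 30.0
```

Call:
{"api": "play_rows", "payload": {
  "dp": [
    [0,0,-0.7],
    [0,0,0],
    [0,0,0]
  ],
  "yaw": [0,0,0]
}}

```text
t: 21.3
ee_pos: [465.0, -10.5, 14.2]
orientation: [0.313, 3.126, -0.0]
ft_force: [-1.4, -0.1, 4.2]
width: 68.8
grasp_force: 30.0
```

Call:
{"api": "play_rows", "payload": {
  "dp": [
    [0,0,-0.6],
    [0,0,0],
    [0,0,0]
  ],
  "yaw": [0,0,0]
}}

```text
t: 21.55
ee_pos: [465.1, -10.4, 14.2]
orientation: [0.313, 3.126, -0.0]
ft_force: [-2.5, 0.1, 13.1]
width: 68.6
grasp_force: 30.0
```

Call:
{"api": "play_rows", "payload": {
  "dp": [
    [0,0,0.7],
    [0,0,0],
    [0,0,0],
    [0,0,0]
  ],
  "yaw": [0,0,0,0],
  "gripper": 0
}}

```text
t: 21.88
ee_pos: [464.9, -10.5, 14.0]
orientation: [-0.314, -3.126, 0.0]
ft_force: [0.6, -0.3, 0.2]
width: 87.2
grasp_force: 0.0
```

Call:
{"api": "play_rows", "payload": {
  "dp": [
    [0,0,8],
    [0,0,20],
    [0,0,30],
    [-2,10,40],
    [-4,22,30],
    [-5,30,15],
    [-5,30,0],
    [-4,24,0]
  ],
  "yaw": [0,0,0,2,3,3,3,2.8]
}}

```text
t: 22.55
ee_pos: [445.4, 107.2, 159.2]
orientation: [-0.068, 3.137, 0.001]
ft_force: [-0.4, -0.7, -0.1]
width: 87.9
grasp_force: 0.0
```

Call:
{"api": "play_rows", "payload": {
  "dp": [
    [-2,12,0],
    [-0.5,4,0],
    [0,0,0],
    [0,0,0],
    [0,0,0]
  ],
  "yaw": [0,0,0,0,0]
}}

```text
t: 22.97
ee_pos: [442.5, 120.8, 157.1]
orientation: [0.063, -3.141, 0.0]
ft_force: [-0.8, 0.3, -0.2]
width: 88.0
grasp_force: 0.0
```

Run:
```python
from h import *
p,o,P=look('w10',['hexb','hex','obl','oblb'],hex=(465,-10,45,-11,32))
```

```text
t 22.97 tcp [442.5 120.8 157.1] yaw 92.3 w 88.0 gf 0.0 F [-0.8  0.3 -0.2]
hexb 2090 [ 4.643e+02 -1.050e+01 -1.170e+01  0.000e+00  4.000e-01]
hex 3605 [ 4.646e+02 -9.700e+00 -1.120e+01 -2.000e-01  3.000e-01]
obl 8760 [ 4.416e+02  1.208e+02  2.100e+00 -0.000e+00  4.000e-01]
oblb 9757 [ 4.153e+02  2.480e+02 -1.350e+01 -1.000e-01  7.000e-01]
```

View pics/w10.png

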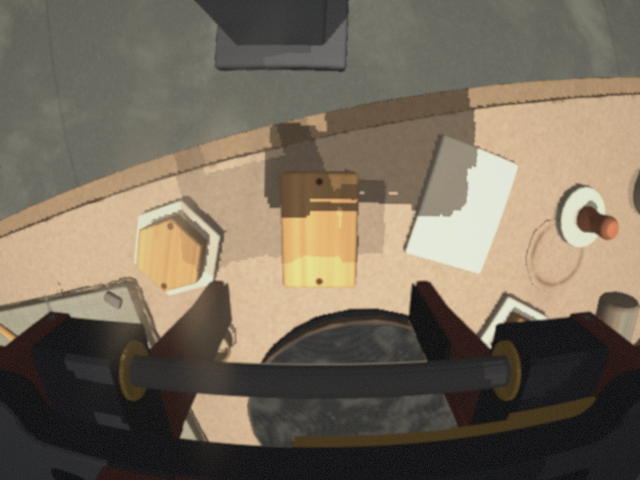

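Call:
{"api": "play_rows", "payload": {
  "dp": [
    [0,0.5,-12],
    [0,0,-25],
    [0,0,-33],
    [0,0,-30],
    [0,0,-22],
    [0,0,-14],
    [0,0,-8],
    [0,0,-4]
  ],
  "yaw": [0,0,0,0,0,0,0,0]
}}

```text
t: 23.68
ee_pos: [442.0, 121.3, 8.0]
orientation: [0.062, -3.139, 0.001]
ft_force: [0.6, -0.2, -0.0]
width: 87.9
grasp_force: 0.0
```

Call:
{"api": "play_rows", "payload": {
  "dp": [
    [0,0,-2],
    [0,0,-2],
    [0,0,0],
    [0,0,0]
  ],
  "yaw": [0,0,0,0]
}}

```text
t: 24.02
ee_pos: [443.0, 122.1, 5.9]
orientation: [-0.064, 3.14, 0.0]
ft_force: [0.4, 0.6, 1.2]
width: 87.7
grasp_force: 0.0
```

Call:
{"api": "play_rows", "payload": {
  "dp": [
    [0,0,0],
    [0,0,0],
    [0,0,0],
    [0,0,0],
    [0,0,0],
    [0,0,0],
    [0,0,0]
  ],
  "yaw": [0,0,0,0,0,0,0],
  "gripper": 1
}}

```text
t: 24.6
ee_pos: [442.6, 122.1, 5.4]
orientation: [-0.064, 3.141, 0.0]
ft_force: [0.0, -0.7, 5.8]
width: 63.3
grasp_force: 30.0
```

Call:
{"api": "play_rows", "payload": {
  "dp": [
    [0,0,5],
    [0,0,12],
    [0,0,20],
    [0,4,20],
    [-3,12,3],
    [-4,18,0],
    [-5,22,0],
    [-5,22,0]
  ],
  "yaw": [0,0,0,0,-3,-3,-3,-3]
}}

```text
t: 25.27
ee_pos: [425.3, 200.6, 65.6]
orientation: [0.27, 3.13, 0.0]
ft_force: [-0.0, -0.1, -1.2]
width: 64.0
grasp_force: 30.0
```

Call:
{"api": "play_rows", "payload": {
  "dp": [
    [-4,20,0],
    [-3,16,0],
    [-2,9,0],
    [-0.4,3.4,0],
    [0,0,0],
    [0,0,0],
    [0,0,0]
  ],
  "yaw": [-2.8,-1,0,0,0,0,0]
}}

```text
t: 25.85
ee_pos: [416.0, 247.6, 65.1]
orientation: [-0.369, -3.119, 0.001]
ft_force: [-0.3, 0.0, -0.5]
width: 63.5
grasp_force: 30.0
```

Call:
{"api": "play_rows", "payload": {
  "dp": [
    [0,0,-8],
    [0,0,-12],
    [0,0,-10],
    [0,0,-6],
    [0,0,-4],
    [0,0,0],
    [0,0,0],
    [0,0,0]
  ],
  "yaw": [0,0,0,0,0,0,0,0]
}}

```text
t: 26.52
ee_pos: [416.3, 248.6, 25.4]
orientation: [0.368, 3.12, 0.0]
ft_force: [0.0, 0.5, -0.5]
width: 63.7
grasp_force: 30.0
```

Run:
```python
from h import *
p,o,P=look('w11',['obl','oblb'],obl=(416,248,62,-13,38))
```

```text
t 26.52 tcp [416.3 248.6  25.4] yaw 76.5 w 63.7 gf 30.0 F [ 0.   0.5 -0.5]
obl 23472 [415.1 249.2 -13.6  -0.8   3.2]
oblb 3194 [407.8 250.6 -13.5   1.    3.1]
```

View pics/w11.png

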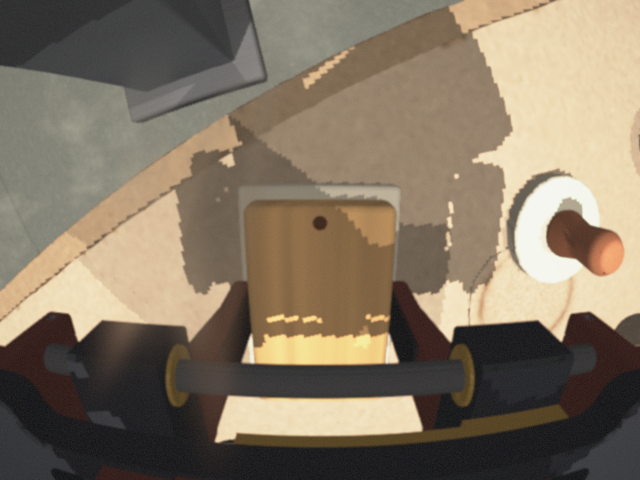

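Call:
{"api": "play_rows", "payload": {
  "dp": [
    [0,-0.5,-3],
    [0,0,-2],
    [0,0,-1.5],
    [0,0,-0.8],
    [0,0,0],
    [0,0,0]
  ],
  "yaw": [0,0,0,0,0,0]
}}

```text
t: 27.07
ee_pos: [416.0, 247.9, 17.8]
orientation: [-0.368, -3.12, 0.0]
ft_force: [-0.3, -0.4, -1.3]
width: 63.8
grasp_force: 30.0
```

Call:
{"api": "play_rows", "payload": {
  "dp": [
    [0,0,-0.7],
    [0,0,0],
    [0,0,0]
  ],
  "yaw": [0,0,0]
}}

```text
t: 27.32
ee_pos: [416.2, 248.0, 17.4]
orientation: [0.368, 3.12, 0.0]
ft_force: [-0.3, -0.1, 2.5]
width: 63.9
grasp_force: 30.0
```

Call:
{"api": "play_rows", "payload": {
  "dp": [
    [0,0,-0.6],
    [0,0,0],
    [0,0,0]
  ],
  "yaw": [0,0,0]
}}

```text
t: 27.57
ee_pos: [416.2, 248.0, 17.3]
orientation: [0.368, 3.12, 0.0]
ft_force: [-2.5, -1.0, 11.8]
width: 63.9
grasp_force: 30.0
```

Call:
{"api": "play_rows", "payload": {
  "dp": [
    [0,0,0.7],
    [0,0,0],
    [0,0,0],
    [0,0,0]
  ],
  "yaw": [0,0,0,0],
  "gripper": 0
}}

```text
t: 27.9
ee_pos: [416.1, 248.0, 17.2]
orientation: [-0.368, -3.12, 0.0]
ft_force: [1.0, 0.4, 0.5]
width: 86.0
grasp_force: 0.0
```

Call:
{"api": "play_rows", "payload": {
  "dp": [
    [0,0,8],
    [0,0,20],
    [0,0,35],
    [5,2,38],
    [15,5,36],
    [20,7,30],
    [25,9,25],
    [25,9,20]
  ],
  "yaw": [0,0,0,0,0,0,0,0]
}}

```text
t: 28.57
ee_pos: [507.2, 280.4, 232.9]
orientation: [0.368, 3.117, 0.003]
ft_force: [0.4, 0.1, 0.1]
width: 87.5
grasp_force: 0.0
```

Call:
{"api": "play_rows", "payload": {
  "dp": [
    [25,9,10],
    [20,7,5],
    [10,4,0],
    [0,0,0],
    [0,0,0],
    [0,0,0]
  ],
  "yaw": [0,0,0,0,0,0]
}}

```text
t: 29.07
ee_pos: [559.3, 299.2, 243.1]
orientation: [-0.368, -3.117, 0.003]
ft_force: [0.2, -0.2, 0.6]
width: 87.6
grasp_force: 0.0
```

Run:
```python
from h import *;from workcell import viewer
p,o,P=look('w12',['obl','oblb','sq','sqb','hex','hexb','rdb'],obl=(415,248,66,-13,32),sq=(544,329,40,-24,32),hex=(465,-10,45,-11,32))
c=cloud(P,(415,390),30,45,63);print('stamp top',len(c),(c[:,:2].min(0)+c[:,:2].max(0))/2 if len(c) else 0)
for n in('scene','side'):
    q=viewer.get_image(n);cv2.imwrite(f'pics/{n}1.png',q['pixels'][:,:,::-1]);Q=pts(q)+[0,0,-1.3 if n=='scene' else 1]
    for k,(x,y,r,th,z) in dict(sq=(545,329,40,-24,32),sqb=(545,329,52,-24,12),obl=(416,248,66,-13,32),oblb=(416,248,66,-13,12),hex=(465,-10,45,-11,32),hexb=(465,-10,54,-11,12),rdb=(416,390,40,0,12)).items():
        c=cloud(Q,(x,y),r,z-4,z+4);print(n,k,len(c),fit(k,c[:,:2],th) if len(c)>60 else '')
    c=cloud(Q,(415,390),30,45,63);print('stamp top',len(c),(c[:,:2].min(0)+c[:,:2].max(0))/2 if len(c) else 0)
```

```text
t 29.07 tcp [559.3 299.2 243.1] yaw 76.6 w 87.6 gf 0.0 F [ 0.2 -0.2  0.6]
obl 5790 [ 4.154e+02  2.486e+02 -1.350e+01  2.000e-01  4.000e-01]
oblb 1301 [ 4.158e+02  2.485e+02 -1.320e+01  2.000e-01  7.000e-01]
sq 1798 [ 5.439e+02  3.298e+02 -2.410e+01  0.000e+00  5.000e-01]
sqb 2062 [ 5.447e+02  3.291e+02 -2.340e+01 -1.000e-01  3.000e-01]
hex 1496 [ 4.651e+02 -9.100e+00 -1.160e+01 -1.000e-01  4.000e-01]
hexb 948 [464.5  -8.1 -13.1   0.9   3.9]
rdb 1974 [ 4.1480e+02  3.9000e+02 -2.2951e+03  2.0000e-01  3.0000e-01]
stamp top 457 [416.24086536 390.83282601]
scene sq 353 [ 5.446e+02  3.295e+02 -2.490e+01 -3.000e-01  9.000e-01]
scene sqb 436 [ 5.456e+02  3.289e+02 -2.480e+01 -2.000e-01  9.000e-01]
scene obl 1504 [416.  247.9 -13.7  -0.6   0.9]
scene oblb 467 [414.9 244.2 -15.2   1.6   1.8]
scene hex 1059 [465.3  -9.7  47.4  -0.    0.5]
scene hexb 753 [ 4.649e+02 -1.170e+01 -1.080e+01  4.000e-01  2.600e+00]
scene rdb 456 [ 4.155e+02  3.884e+02 -6.952e+02  4.000e-01  9.000e-01]
stamp top 116 [416.01895953 389.16866933]
side sq 432 [545.3 330.1 -23.9   0.    0.7]
side sqb 474 [546.3 331.8 -24.1   1.5   5.3]
side obl 1224 [ 4.172e+02  2.493e+02 -1.330e+01 -3.000e-01  1.000e+00]
side oblb 457 [413.9 256.8 -13.1   5.8   8. ]
side hex 319 [ 4.666e+02 -9.000e+00 -1.500e+01 -3.000e-01  1.000e+00]
side hexb 246 [467.1  -3.5 -16.2   3.5   5.5]
side rdb 667 [417.  390.8 -62.7   0.6   0.6]
stamp top 175 [417.95660186 392.53287899]
```

View pics/w12.png

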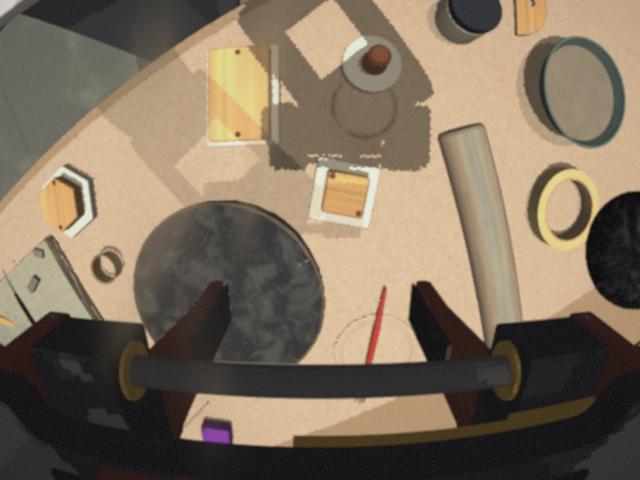

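The picture shows all four pieces on their bats: oblong (240,92), square (346,194), hexagon (65,203) and stamp (377,58). The fits put each former within about 1 mm and 1° of its bat and the stamp within about 2 mm of centre, and the pot and cutter have not been touched. I'm handing in.

```bash
python3 -c "
from workcell import ticket;print(ticket.close_job())"
```

```text
the job is handed in; nothing more can be done
None
```

The job is handed in: all three formers and the stamp stand upright on their own bats, centred to about 1–2 mm and lined up to within about 1°, and the glaze pot and ring cutter were left untouched.

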